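# Offer a vial on its carrier board to the base reader and hold it there

### The arm

A 6-joint arm with a two-finger parallel gripper is mounted at the origin on the work surface. World frame = base frame: x ahead of the robot, y to its left, z up, the work surface at z = 0. Lengths are in mm, angles in rad, forces in N, time in s.
With the tool pointing down it reaches from about 300 to 850 mm from the base axis. Payload 4.2 kg.
Tool frame: the origin (TCP) lies at the very end of the fingers, on their centre line; the grasp point (between the pads) lies 19 mm behind it; z points along the fingers, y is the direction in which the jaws open and shut (so a half turn about z gives the same grasp; the last joint's range is limited). The gripper opens to 91 mm and grips with 3 to 60 N. Pads are 32 mm wide; open, the fingers measure 118 mm over their backs; the gripper's body (76 mm by 178 mm) begins 60 mm behind the grasp point.
Start: joints at [1.107, 0.32, 1.565, -0, 1.257, -0.02], TCP at [246.895, 519.313, 213.976] pointing down, gripper open.
Joint ranges: [-3.11, 3.11], [-0.84, 2.01], [0.21, 2.61], [-1.34, 4.49], [0.05, 2.63], [-2.56, 2.56]. Speed limits (rad/s): [2.57, 2.57, 3.14, 3.14, 3.14, 3.14].

### API

Orientations are given as [roll, pitch, yaw] about the fixed x, y, z axes, in that order (R = Rz(yaw) Ry(pitch) Rx(roll)).
In Python, from rig import * gives the robot as it stands.
- The arm moves only by the tool jog_arm, never from a script. Its argument "rows" is a list of rows, each an object with "gripper": the finger opening in mm, from 0 to 91.2; "slide": the shift along the world's x, y, z in mm, a list of three; "roll": the turn about the world's z in rad. In form: [{"gripper": gripper, "slide": [x, y, z], "roll": roll}, ...]. A call has 1 to 12 rows; each row is the pose to reach, as a shift and turn from the pose commanded when the call began; what a row does not reach only later rows make up. A row lasts 1/8 s, in which the tool goes at most 62.5 mm and 10.7 degrees, less where a joint would pass 70% of its speed; a pose out of reach is approached as far as the arm can. A call with a gripper value outside its range is refused whole. The fingers move at their own pace and stop on an object; "squeeze" is the grip in N (left out, the last holds). Time passes only in rows, so rows that repeat a pose let the fingers close. It gives the time, the measured TCP pose, the force and the opening at its end, in the units of the state.
- observe(): the state, without advancing time (a new reading comes with each control period).
- get_image(name): name is "scene" or "side" or "wrist"; returns the picture (384x512x3 uint8, red, green, blue); there is no depth.
- camera_params(name): a dict with "vertical_fov" (degrees; the focal length in pixels is half the picture's height over the tangent of half this angle, whatever the lens; pixels are square), "cx", "cy" (the principal point, pixels), "k1" (the pictures are not rectified: a ray, as slopes to the right and down, at radius r is drawn at 1 + k1 r^2 times it, then the intrinsics apply), "xyz" and "attitude" of the camera in the world; the wrist camera has in their place "mount" (4x4, takes a point from camera to tool coordinates, whose origin is the TCP and whose axes are the flange's). Camera axes: x right, y down, z forward; pixel columns grow to the right and rows downward; lengths in mm; the calibration is good to about 2 mm. A picture is of the moment at which its call begins: read the wrist's pose just before it. camera_params takes no time and is no camera call.
- close_job(): hands the job in, once; it reports no verdict.
The state is a dict: "t": time; "joint_positions": joint angles; "joint_vel": joint speeds; "tau": joint torques, N m; "ee_pos": TCP position; "tcp_rot": TCP orientation; "contact_force": force on the tool from outside, world axes, zero at the start; "torque": the same for the moment, N m; "gripper_width": finger opening in mm.
Only numpy, scipy, OpenCV 4.12 (cv2) and the standard library are available. Lean on these libraries where they do the work, as an engineer would, in place of code of your own. Each camera call takes 0.05 s, during which the arm holds its last target.

### The job

Stand the tall slim vial in the collar on the carrier board. Then slide the board along its stand, without lifting it, out over the reader until its outer end is level with the two upright pins, square to the stand and midway between the pins. It overhangs too far there to stay by itself, so finish while still holding it flat on the stand so that it cannot tip, and leave the other bottles, vials and dishes undisturbed.

Things in the scene. Friction and masses are not known exactly. Their poses are not given: they have to be found in the camera images.
- vial: the tall slim screw-cap glass vial, a straight cylinder 24 mm in diameter and 76 mm high, about 40 g, standing upright on the bench; may be gripped anywhere along its length, cap included. Origin: centre of its foot; z up along it. A similar vial only 44 mm high stands elsewhere
- board: loose aluminium board on the stand, 80 mm wide (x), 260 mm long (y), 8 mm thick, 0.4 to 0.75 kg. Its +y (outer) end starts overhanging the stand by 15 to 45 mm and carries a steel collar; a square black grip post stands near the other end. Origin: centre of its underside. With the vial in it tips once it overhangs about 110 mm; at the mark 1 to 6 N down on the post holds it
- bore (a point): centre of the bore floor in the collar, where the vial's foot comes to rest: level with the plate's top, 100 mm outward (+y) of the board's centre, 30 mm from its outer end. Collar 40 mm outside, 28 mm inside diameter, rim 22 mm above this point. Axes as the board
- post (a point): centre of the top of the board's grip post: square, 24 x 24 mm, 42 mm high above the plate, centred 95 mm inward (-y) of the board's centre, sides parallel to the board's; this point lies 225 mm from the outer end. Axes as the board
- board_end (a point): middle of the board's outer end face, half way up its thickness, 130 mm outward of the board's centre. Axes as the board
- stand: fixed grey stand, 110 mm wide (x), 240 mm long (y), flat open top 80 mm above the bench on which the board slides freely. Origin: centre of its underside; +y points outward, towards the reader; the board starts up to about 5 degrees out of square on it
- reader: fixed white box 150 (x) x 66 (y) x 45 mm high with a round lens on top, beyond the stand's +y end; on it stand two steel pins, 8 mm in diameter, tops 104 mm above the bench, 65 mm either side of its centre (x) and 30 mm outward (y). The board passes between the pins, 35 mm above the box. Origin: centre of its underside; axes as the stand
- mark (a point): the mark: point midway between the reader's two upright pins, in line with the stand's centre line, 130 to 155 mm beyond the stand's outer edge, at mid-thickness height of the board. Axes as the stand: x from pin to pin, y outward
- short_vial: bystander: short vial 24 mm in diameter, 44 mm high, standing on the bench. Origin: centre of its foot
- amber_bottle: bystander: amber bottle 64 mm in diameter, 130 mm high. Origin: centre of its foot
- clear_bottle: bystander: clear bottle 72 mm in diameter, 150 mm high. Origin: centre of its foot
- dish: bystander: white dish 70 mm across, 22 mm high. Origin: centre of its foot
- jar: bystander: white jar 60 mm in diameter, 70 mm high. Origin: centre of its foot

How it is judged:
By the outcome, as a careful person would: the job done as asked, in the order asked, and still so for the second after the job is handed in, while the arm keeps its last pose, push and grip.
It also fails if it takes over 48 s, if anything falls off the work surface, if the arm or the gripper's body presses on something with over 40 N, if the wrist force passes 120 N, or if a joint passes its speed limit or range.

## Working session

There is one attempt and no reset: what is moved stays moved. The work goes in short steps, Python scripts to look and compute and a tool call to move; the robot and the scene stay as the last step left them, time stands still between calls to the robot, and variables do not carry over. Pictures are saved under pics/ and viewed, and the job is handed in when it is done.

Besides the shell and the picture viewer there is one more tool, called after ">>>" as name(argument=value, ...), one argument or row to a line, values as JSON. jog_arm: Moves the arm, as the interface text tells. Its arguments: {"type":"object","properties":{"rows":{"type":"array"},"squeeze":{"type":"number"}},"required":["rows"]}

```bash
mkdir -p pics; ls
python3 - <<'E'
from rig import *
import cv2
s=observe();print(s)
for n in("scene","side","wrist"):
    print(n,camera_params(n))
    cv2.imwrite(f"pics/a_{n}.png",cv2.cvtColor(get_image(n),cv2.COLOR_RGB2BGR))
E
```

```text
pics
{'t': 0.0, 'joint_positions': array([ 1.10698781e+00,  3.20298090e-01,  1.56569266e+00, -6.87487475e-06,
        1.25739037e+00, -1.99563767e-02]), 'joint_vel': array([-0.00071257,  0.00019226,  0.00022164,  0.00145589, -0.00019746,
        0.00096373]), 'tau': array([-1.49575466e-03, -4.12470174e+01, -2.31973028e+01,  7.26571237e-02,
        4.58017015e-02, -1.49654884e-04]), 'ee_pos': array([246.66675294, 518.83671323, 213.11143757]), 'tcp_rot': array([-3.13980441e+00, -2.91540579e-05,  2.69774261e+00]), 'contact_force': array([-0.87806319, -0.93373655, -0.33083685]), 'torque': array([0.00215916, 0.02154612, 0.0019169 ]), 'gripper_width': 91.1192754808288}
scene {'vertical_fov': 56.09482083849218, 'cx': 262.5342692394115, 'cy': 192.625340919263, 'k1': -0.04146439717048045, 'xyz': array([1174.92961299,  -64.88584283, 1137.37967981]), 'attitude': array([-2.58842683, -0.01031802,  1.49889229])}
side {'vertical_fov': 49.31980452388291, 'cx': 250.36662226923656, 'cy': 190.48009924117548, 'k1': -0.04578942597183685, 'xyz': array([   95.5629978 , -1230.22388035,   924.52191238]), 'attitude': array([-2.13588061,  0.01249719, -0.37507562])}
wrist {'vertical_fov': 71.32212667012192, 'cx': 257.4802291334135, 'cy': 185.91573895685235, 'k1': 0.007276029631351877, 'mount': array([[-3.47282626e-04, -9.67607556e-01, -2.52458902e-01,
         7.02195907e+01],
       [ 9.99999896e-01, -2.61280332e-04, -3.74182750e-04,
         1.83939895e+00],
       [ 2.96099510e-04, -2.52459006e-01,  9.67607546e-01,
        -1.70742187e+02],
       [ 0.00000000e+00,  0.00000000e+00,  0.00000000e+00,
         1.00000000e+00]])}
```

View pics/a_scene.png

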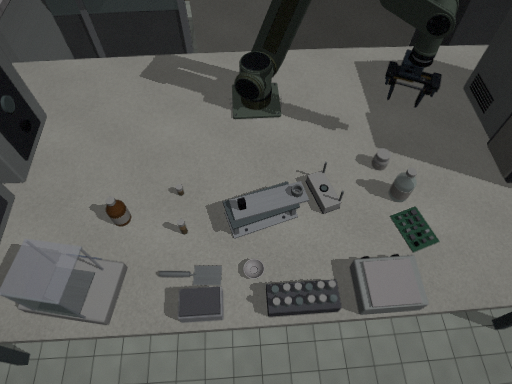

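View pics/a_side.png

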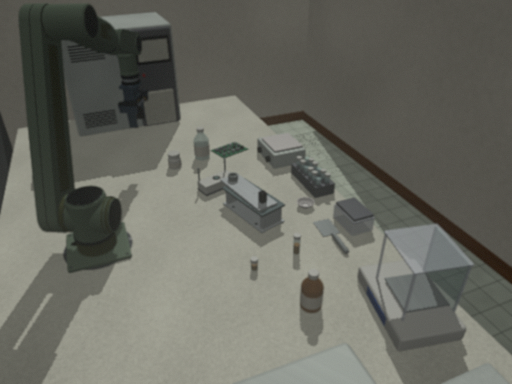

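View pics/a_wrist.png

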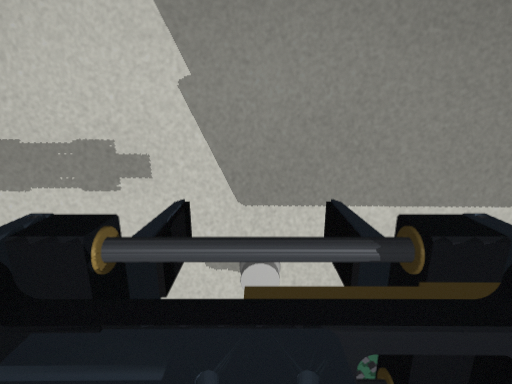

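The scene picture shows the tall vial near (183,227), the short vial near (180,190), the board with its collar at (297,190) and post at (242,203), and pin tops near (324,165) and (342,193). I'll zoom in and set up the helpers.

```bash
cat > h.py <<'E'
import numpy as np, cv2
from scipy.spatial.transform import Rotation as R
from rig import *
def campose(n,st=None):
    p=camera_params(n)
    f=192/np.tan(np.radians(p['vertical_fov'])/2)
    if n!='wrist':
        return p,f,R.from_euler('xyz',p['attitude']).as_matrix(),np.array(p['xyz'])
    T=R.from_euler('xyz',st['tcp_rot']).as_matrix()
    M=p['mount']; return p,f,T@M[:3,:3],T@M[:3,3]+st['ee_pos']
def proj(cp,P):
    p,f,Rm,c=cp
    q=(np.atleast_2d(P)-c)@Rm
    s=q[:,:2]/q[:,2:]; r2=(s**2).sum(1,keepdims=True)
    return s*(1+p['k1']*r2)*f+[p['cx'],p['cy']]
def atz(cp,uv,z):
    p,f,Rm,c=cp
    d=(np.atleast_2d(uv)-[p['cx'],p['cy']])/f; s=d.copy()
    for _ in range(20): s=d/(1+p['k1']*(s**2).sum(1,keepdims=True))
    z=np.broadcast_to(z,len(s))
    v=np.c_[s,np.ones(len(s))]@Rm.T
    return c+v*((z-c[2])/v[:,2])[:,None]
def crop(src,x0,y0,x1,y1,k,out):
    im=cv2.imread(src)[y0:y1,x0:x1]
    im=cv2.resize(im,None,fx=k,fy=k,interpolation=cv2.INTER_CUBIC)
    cv2.imwrite(out,im)
E
python3 - <<'E'
from h import *
crop('pics/a_scene.png',215,150,355,245,5.5,'pics/b1.png')
crop('pics/a_scene.png',95,170,215,250,6,'pics/b2.png')
crop('pics/a_side.png',180,130,320,230,5.5,'pics/b3.png')
crop('pics/a_side.png',230,210,330,330,5,'pics/b4.png')
E
```

```text
(no output)
```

View pics/b1.png

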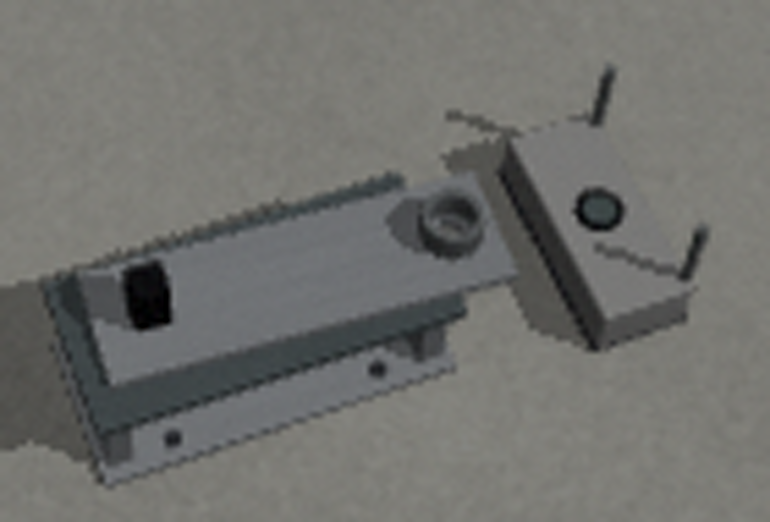

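View pics/b2.png

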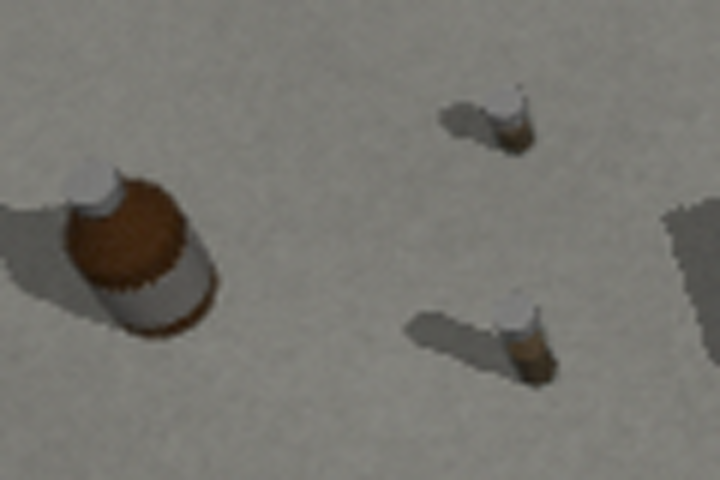

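View pics/b3.png

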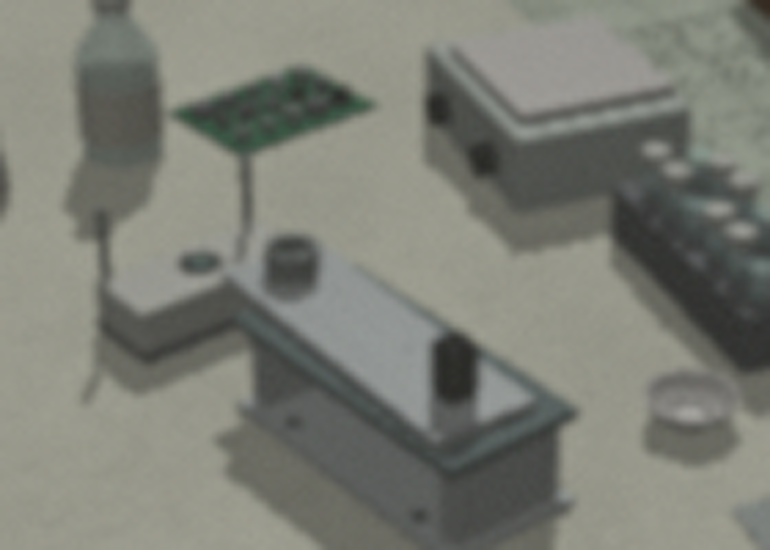

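View pics/b4.png

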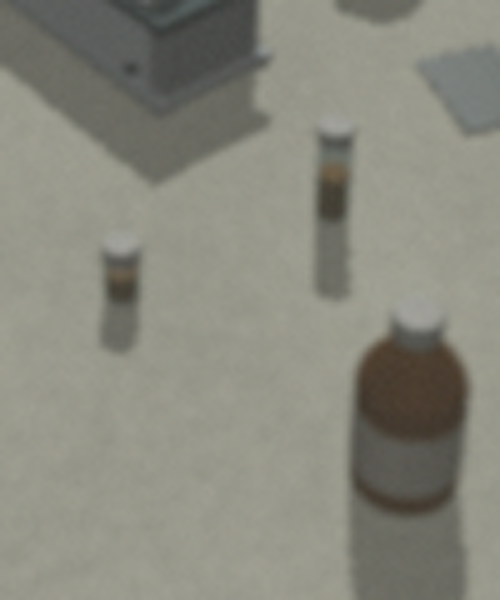

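Run:
```python
from h import *
np.set_printoptions(precision=1,suppress=True)
def m(n,off,k,pts,z,l):
    uv=(np.array(pts)+.5)/k-.5+off
    r=atz(campose(n),uv,z); print(l,n,r[:,:2].tolist() if 0 else '\n',r); return r
b=m('scene',(215,150),5.5,[(475,175),(520,275),(110,387),(80,270)],88,'board')
for i in range(4): print(np.linalg.norm(b[i]-b[(i+1)%4]),end=' ')
s=m('scene',(215,150),5.5,[(400,178),(465,300),(102,432),(45,280)],80,'stand')
for i in range(4): print(np.linalg.norm(s[i]-s[(i+1)%4]),end=' ')
p=m('scene',(215,150),5.5,[(610,70),(703,230)],104,'pins');print(np.linalg.norm(p[0]-p[1]),p.mean(0))
p=m('side',(180,130),5.5,[(101,213),(246,152)],104,'pins');print(np.linalg.norm(p[0]-p[1]),p.mean(0))
m('scene',(215,150),5.5,[(450,215)],110,'collar')
m('side',(180,130),5.5,[(292,247)],110,'collar')
m('scene',(95,170),6,[(517,303)],74,'vtop');m('scene',(95,170),6,[(540,372)],4,'vfoot')
m('side',(230,210),5,[(335,128)],76,'vtop');m('side',(230,210),5,[(332,215)],0,'vfoot')
m('scene',(95,170),6,[(508,97)],44,'short')
m('scene',(95,170),6,[(95,180)],130,'amber')
```

```text
board scene 
 [[ 492.2  129.8   88. ]
 [ 567.4  148.1   88. ]
 [ 628.1 -106.2   88. ]
 [ 546.  -122.1   88. ]]
77.38634988797003 261.4552618776305 83.6051780269254 257.5670804602011 stand scene 
 [[ 486.2   83.    80. ]
 [ 578.3  113.3   80. ]
 [ 653.5 -112.2   80. ]
 [ 547.  -144.3   80. ]]
96.96426880515055 237.7272117043754 111.2198284227919 235.30049892453695 pins scene 
 [[427.2 225.  104. ]
 [552.1 262.4 104. ]]
130.4757895435764 [489.7 243.7 104. ]
pins side 
 [[426.7 213.3 104. ]
 [554.7 262.4 104. ]]
137.06290462540403 [490.7 237.9 104. ]
collar scene 
 [[534.8 106.6 110. ]]
collar side 
 [[535.8 102.9 110. ]]
vtop scene 
 [[ 609.6 -284.7   74. ]]
vfoot scene 
 [[ 618.2 -283.8    4. ]]
vtop side 
 [[ 615.2 -290.3   76. ]]
vfoot side 
 [[ 617.8 -288.6    0. ]]
short scene 
 [[ 453.6 -302.8   44. ]]
amber scene 
 [[ 549.3 -505.8  130. ]]
```

>>> jog_arm(
  rows=[
    {"gripper": 91, "slide": [20, -45, 0], "roll": -0.15},
    {"gripper": 91, "slide": [42, -92, 0], "roll": -0.3},
    {"gripper": 91, "slide": [65, -142, 0], "roll": -0.45},
    {"gripper": 91, "slide": [88, -192, 0], "roll": -0.6},
    {"gripper": 91, "slide": [111, -242, 0], "roll": -0.75},
    {"gripper": 91, "slide": [134, -292, 0], "roll": -0.9},
    {"gripper": 91, "slide": [157, -342, 0], "roll": -0.9},
    {"gripper": 91, "slide": [180, -392, 0], "roll": -0.9},
    {"gripper": 91, "slide": [203, -442, 0], "roll": -0.9},
    {"gripper": 91, "slide": [226, -492, 0], "roll": -0.9},
    {"gripper": 91, "slide": [249, -542, 0], "roll": -0.9},
    {"gripper": 91, "slide": [272, -592, 0], "roll": -0.9},
  ],
)

```text
t: 1.65
ee_pos: [519.3, -74.4, 213.8]
tcp_rot: [3.142, -0.0, 1.797]
contact_force: [0.1, 0.9, 0.5]
gripper_width: 90.8
```

>>> jog_arm(
  rows=[
    {"gripper": 91, "slide": [20, -45, -5], "roll": 0},
    {"gripper": 91, "slide": [40, -90, -15], "roll": 0},
    {"gripper": 91, "slide": [60, -140, -25], "roll": 0},
    {"gripper": 91, "slide": [80, -180, -40], "roll": 0},
    {"gripper": 91, "slide": [96, -214, -50], "roll": 0},
    {"gripper": 91, "slide": [96, -214, -50], "roll": 0},
    {"gripper": 91, "slide": [96, -214, -50], "roll": 0},
  ],
)

```text
t: 2.52
ee_pos: [614.5, -286.1, 163.6]
tcp_rot: [-3.141, -0.001, 1.798]
contact_force: [0.9, -0.5, 0.2]
gripper_width: 90.8
```

Run:
```python
from h import *
s=observe();print(s['t'],s['ee_pos'],s['tcp_rot'],s['joint_positions'],s['contact_force'])
cv2.imwrite("pics/c.png",cv2.cvtColor(get_image('wrist'),cv2.COLOR_RGB2BGR))
cp=campose('wrist',s)
for p in ([615,-287,0],[615,-287,76]): print(proj(cp,p))
```

```text
2.525 [ 614.50560663 -286.10304218  163.63975177] [-3.14094471e+00 -1.18274532e-03  1.79769015e+00] [-4.52956654e-01  5.13662728e-01  1.38057014e+00  5.40232124e-04
  1.24860728e+00 -6.80022240e-01] [ 0.89419347 -0.48938168  0.23273919]
[[256.50933724 175.15626558]]
[[256.16587138 191.26993644]]
```

View pics/c.png

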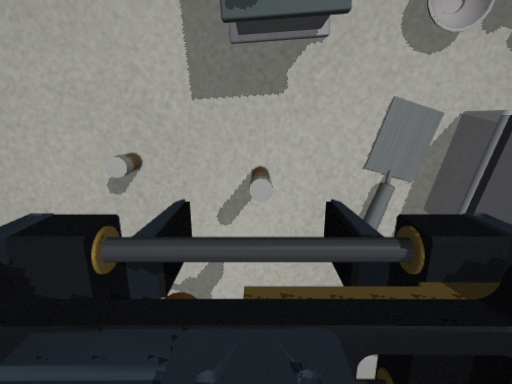

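The vial is seen with its cap centre near (261,188) and its foot near (261,172), close to the predicted points. The short vial is at (118,166), well clear.

Run:
```python
from h import *
s=observe();cp=campose('wrist',s)
print(atz(cp,[(261,188.5)],76), atz(cp,[(261,172)],3),proj(cp,s['ee_pos']-[0,0,88]))
crop('pics/c.png',210,140,310,220,8,'pics/c2.png')
```

```text
[[ 619.23125906 -282.96207196   76.        ]] [[ 619.68186973 -280.96602725    3.        ]] [[255.83907025 190.17883801]]
```

View pics/c2.png

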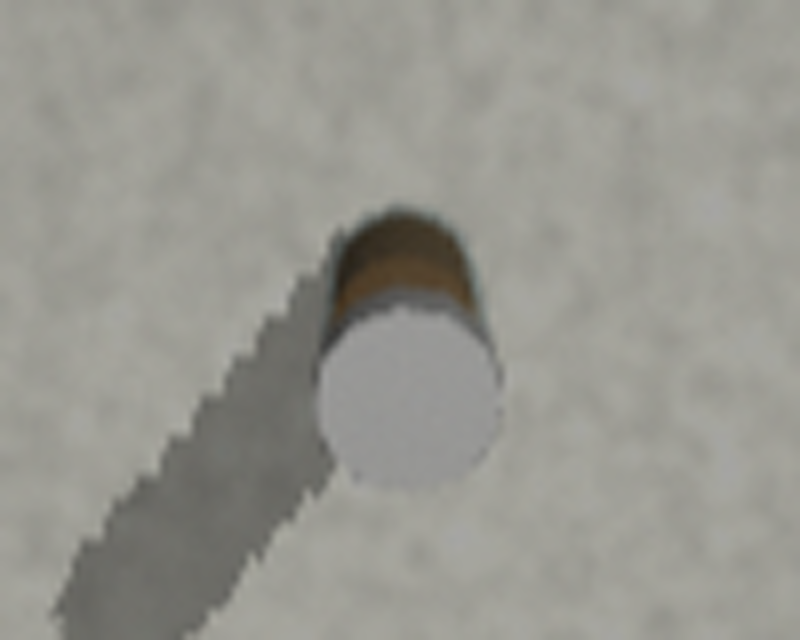

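>>> jog_arm(
  rows=[
    {"gripper": 91, "slide": [3.5, 2, -30], "roll": 0},
    {"gripper": 91, "slide": [3.5, 2, -70], "roll": 0},
    {"gripper": 91, "slide": [3.5, 2, -110], "roll": 0},
    {"gripper": 91, "slide": [3.5, 2, -126], "roll": 0},
    {"gripper": 91, "slide": [3.5, 2, -126], "roll": 0},
    {"gripper": 10, "slide": [3.5, 2, -126], "roll": 0},
    {"gripper": 10, "slide": [3.5, 2, -126], "roll": 0},
    {"gripper": 10, "slide": [3.5, 2, -126], "roll": 0},
    {"gripper": 10, "slide": [3.5, 2, -126], "roll": 0},
    {"gripper": 10, "slide": [3.5, 2, -126], "roll": 0},
  ],
  squeeze=20,
)

```text
t: 3.82
ee_pos: [618.4, -284.7, 38.1]
tcp_rot: [3.141, 0.0, 1.798]
contact_force: [0.1, -0.7, 0.0]
gripper_width: 43.7
```

>>> jog_arm(
  rows=[
    {"gripper": 10, "slide": [0, 0, 0], "roll": 0},
    {"gripper": 10, "slide": [0, 0, 0], "roll": 0},
    {"gripper": 10, "slide": [0, 0, 0], "roll": 0},
    {"gripper": 10, "slide": [0, 0, 0], "roll": 0},
    {"gripper": 10, "slide": [0, 0, 0], "roll": 0},
  ],
)

```text
t: 4.45
ee_pos: [618.4, -284.7, 37.9]
tcp_rot: [3.142, -0.0, 1.798]
contact_force: [-0.1, -0.4, -1.1]
gripper_width: 23.1
```

>>> jog_arm(
  rows=[
    {"gripper": 10, "slide": [0, 0, 30], "roll": 0},
    {"gripper": 10, "slide": [0, 0, 75], "roll": 0},
    {"gripper": 10, "slide": [0, 5, 125], "roll": 0},
    {"gripper": 10, "slide": [-5, 30, 162], "roll": 0},
    {"gripper": 10, "slide": [-14, 70, 162], "roll": 0},
    {"gripper": 10, "slide": [-24, 115, 162], "roll": 0},
    {"gripper": 10, "slide": [-34, 165, 162], "roll": 0},
    {"gripper": 10, "slide": [-44, 215, 162], "roll": 0},
    {"gripper": 10, "slide": [-54, 265, 162], "roll": 0},
    {"gripper": 10, "slide": [-62, 305, 162], "roll": 0},
    {"gripper": 10, "slide": [-66, 322, 162], "roll": 0},
    {"gripper": 10, "slide": [-66, 322, 162], "roll": 0},
  ],
)

```text
t: 5.95
ee_pos: [552.4, 37.7, 200.1]
tcp_rot: [3.141, 0.001, 1.8]
contact_force: [-1.2, -0.7, -1.0]
gripper_width: 23.7
```

Run:
```python
from h import *
s=observe();print(s['t'],s['ee_pos'],s['tcp_rot'],s['contact_force'],s['gripper_width'])
cv2.imwrite("pics/d.png",cv2.cvtColor(get_image('wrist'),cv2.COLOR_RGB2BGR))
```

```text
5.95 [552.36213413  37.66959203 200.08598202] [3.14133482e+00 6.41744633e-04 1.79955362e+00] [-1.22956077 -0.69161643 -0.97985805] 23.706614931195833
```

View pics/d.png

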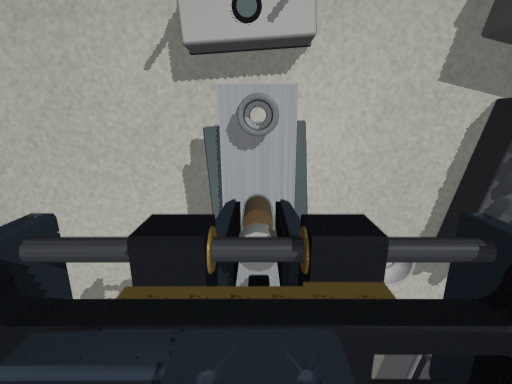

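Run:
```python
from h import *
crop('pics/d.png',195,70,320,165,6,'pics/d2.png')
crop('pics/d.png',215,180,300,280,6,'pics/d3.png')
```

```text
(no output)
```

View pics/d2.png

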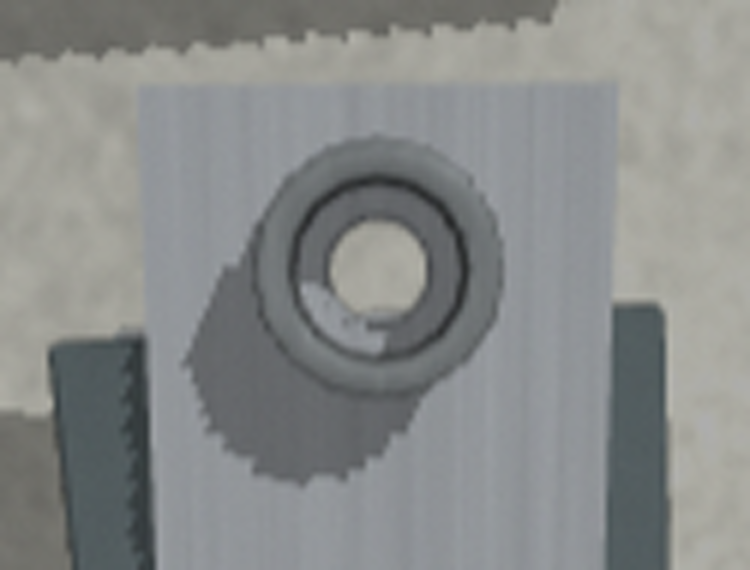

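View pics/d3.png

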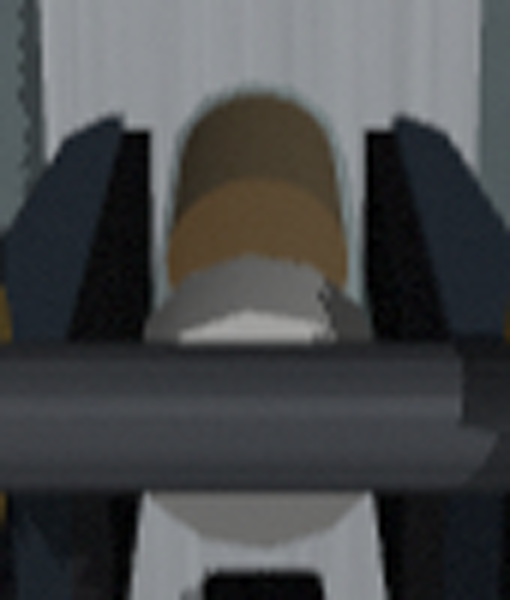

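Run:
```python
from h import *
np.set_printoptions(precision=2,suppress=True)
s=dict(ee_pos=np.array([552.36,37.67,200.09]),tcp_rot=np.array([3.14133,.00064,1.79955]))
cp=campose('wrist',s)
f=lambda x,y:((x+.5)/6-.5+195,(y+.5)/6-.5+70)
print('rim',atz(cp,[f(380,266)],110),'rimout',atz(cp,[f(378.5,266.5)],110),'hole',atz(cp,[f(378,267)],88))
e=atz(cp,[f(137,86),f(619,84)],88);print(e,np.linalg.norm(e[0]-e[1]),np.degrees(np.arctan2(*(e[1]-e[0])[[1,0]])))
a=np.linspace(0,2*np.pi,73)
g=lambda uv:((uv-[215,180])+.5)*6-.5
for off in (-3,0,3):
  o=np.array([np.cos(1.7996),np.sin(1.7996)])*off
  for z in (0,76):
    P=np.c_[552.36+o[0]+12*np.cos(a),37.67+o[1]+12*np.sin(a),np.full(73,162.+z)]
    q=g(proj(cp,P));print(off,z,q.min(0),q.max(0))
p=atz(campose('scene'),[(0,0)],0)
# current board edges
for X,Y in [(143,300),(156,560),(613,300),(606,560)]: print(atz(cp,[f(X,Y)],88))
```

```text
rim [[537.69 110.01 110.  ]] rimout [[537.48 109.88 110.  ]] hole [[537.39 109.92  88.  ]]
[[492.04 129.    88.  ]
 [569.59 147.35  88.  ]] 79.69496406084905 13.308875780666984
-3 0 [158.02  97.8 ] [332.32 262.49]
-3 76 [108.27 342.38] [369.67 577.97]
0 0 [157.67  76.56] [332.57 242.38]
0 76 [107.49 311.54] [370.23 549.53]
3 0 [157.32  55.17] [332.82 222.14]
3 76 [106.71 280.38] [370.8 520.8]
[[499.51  95.51  88.  ]]
[[510.3   51.92  88.  ]]
[[577.74 113.7   88.  ]]
[[588.34  70.06  88.  ]]
```

>>> jog_arm(
  rows=[
    {"gripper": 10, "slide": [-6, 25, 0], "roll": 0},
    {"gripper": 10, "slide": [-12, 50, 0], "roll": 0},
    {"gripper": 10, "slide": [-17, 73, -5], "roll": 0},
    {"gripper": 10, "slide": [-17, 73, -30], "roll": 0},
    {"gripper": 10, "slide": [-17, 73, -46], "roll": 0},
    {"gripper": 10, "slide": [-17, 73, -46], "roll": 0},
    {"gripper": 10, "slide": [-17, 73, -46], "roll": 0},
  ],
)

```text
t: 6.88
ee_pos: [536.1, 109.7, 154.5]
tcp_rot: [3.14, 0.0, 1.797]
contact_force: [0.3, 0.7, -0.5]
gripper_width: 23.8
```

Run:
```python
from h import *
s=observe();print(s['t'],s['ee_pos'],s['tcp_rot'],s['contact_force'],s['gripper_width'])
cv2.imwrite("pics/e.png",cv2.cvtColor(get_image('wrist'),cv2.COLOR_RGB2BGR))
cv2.imwrite("pics/es.png",cv2.cvtColor(get_image('side'),cv2.COLOR_RGB2BGR))
crop('pics/e.png',200,130,320,220,6.5,'pics/e2.png')
crop('pics/es.png',200,120,290,210,6.5,'pics/e3.png')
```

```text
6.875 [536.13426102 109.73277031 154.50725092] [3.14045427e+00 1.65668453e-04 1.79675398e+00] [ 0.32780908  0.73171026 -0.50759811] 23.780542877239274
```

View pics/e2.png

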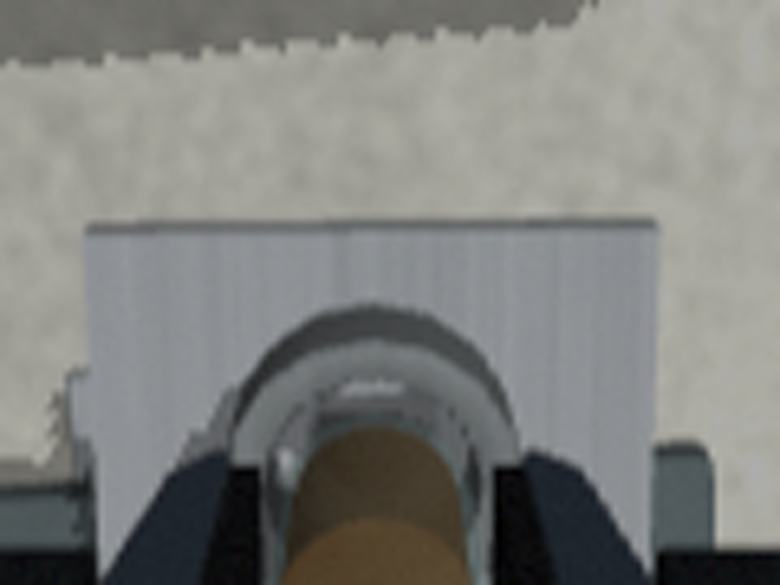

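View pics/e3.png

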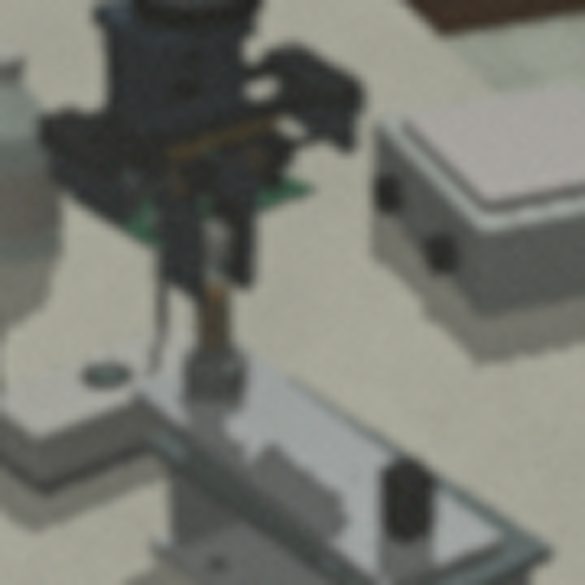

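Run:
```python
from h import *
np.set_printoptions(precision=1,suppress=True)
s=observe();print(s['ee_pos'])
s=dict(ee_pos=np.array([536.13,109.73,154.5]),tcp_rot=np.array([3.14045,.00017,1.79675]))
cp=campose('wrist',s)
a=np.linspace(0,2*np.pi,181)
g=lambda uv:((uv-[200,130])+.5)*6.5-.5
o=np.array([np.cos(1.7968),np.sin(1.7968)])
for d in(-2,0,2):
 for l,r,z in(('foot',12,116.5),('rimin',14,110),('rimout',20,110)):
  q=g(proj(cp,np.c_[536.13+o[0]*d+r*np.cos(a),109.73+o[1]*d+r*np.sin(a),np.full(181,z)]));print(d,l,q.min(0),q.max(0))
crop('pics/e.png',230,175,290,215,13,'pics/e4.png')
```

```text
[536.1 110.  154.8]
-2 foot [268.2 423.7] [457.4 602.6]
-2 rimin [255.9 394.3] [470.5 597.9]
-2 rimout [209.8 349. ] [516.5 639.9]
0 foot [268.  408.3] [457.6 588.1]
0 rimin [255.6 379.3] [470.7 583.7]
0 rimout [209.5 333.8] [516.8 625.9]
2 foot [267.7 392.8] [457.8 573.5]
2 rimin [255.3 364.2] [470.9 569.5]
2 rimout [209.1 318.4] [517.1 611.9]
```

View pics/e4.png

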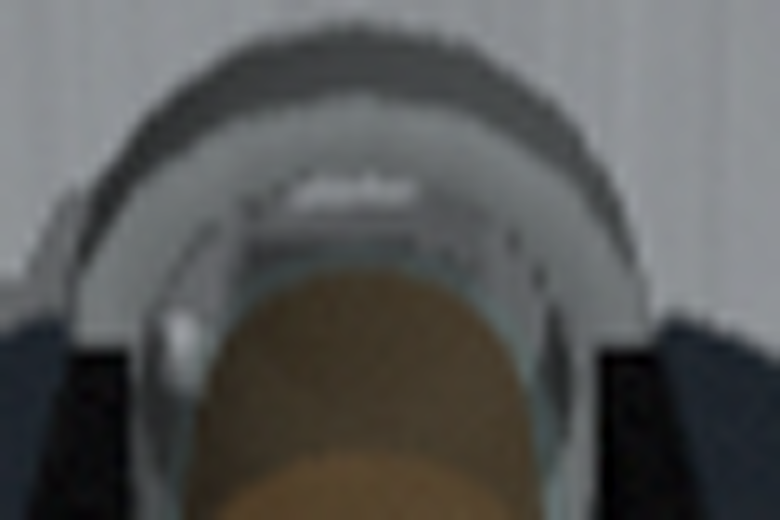

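>>> jog_arm(
  rows=[
    {"gripper": 10, "slide": [-0.5, 0.4, 0], "roll": 0},
    {"gripper": 10, "slide": [-0.5, 0.4, -4], "roll": 0},
    {"gripper": 10, "slide": [-0.5, 0.4, -8], "roll": 0},
    {"gripper": 10, "slide": [-0.5, 0.4, -12], "roll": 0},
    {"gripper": 10, "slide": [-0.5, 0.4, -15], "roll": 0},
    {"gripper": 10, "slide": [-0.5, 0.4, -15], "roll": 0},
  ],
)

```text
t: 7.72
ee_pos: [534.7, 110.7, 138.6]
tcp_rot: [-3.141, -0.0, 1.798]
contact_force: [-0.3, 0.3, -0.6]
gripper_width: 23.7
```

>>> jog_arm(
  rows=[
    {"gripper": 10, "slide": [0, 0, -3], "roll": 0},
    {"gripper": 10, "slide": [0, 0, -6], "roll": 0},
    {"gripper": 10, "slide": [0, 0, -9], "roll": 0},
    {"gripper": 10, "slide": [0, 0, -11.5], "roll": 0},
    {"gripper": 10, "slide": [0, 0, -11.5], "roll": 0},
    {"gripper": 10, "slide": [0, 0, -11.5], "roll": 0},
  ],
)

```text
t: 8.48
ee_pos: [535.0, 110.7, 127.5]
tcp_rot: [3.141, -0.0, 1.798]
contact_force: [1.2, -0.3, 0.8]
gripper_width: 23.8
```

>>> jog_arm(
  rows=[
    {"gripper": 10, "slide": [0, 0, -1], "roll": 0},
    {"gripper": 10, "slide": [0, 0, -1], "roll": 0},
    {"gripper": 10, "slide": [0, 0, -1], "roll": 0},
  ],
)

```text
t: 8.85
ee_pos: [534.9, 110.7, 126.5]
tcp_rot: [3.141, -0.0, 1.798]
contact_force: [0.1, 0.2, -0.7]
gripper_width: 23.4
```

>>> jog_arm(
  rows=[
    {"gripper": 10, "slide": [0, 0, -0.7], "roll": 0},
    {"gripper": 10, "slide": [0, 0, -0.7], "roll": 0},
  ],
)

```text
t: 9.1
ee_pos: [534.9, 110.7, 125.8]
tcp_rot: [3.141, 0.0, 1.798]
contact_force: [0.3, -0.9, -0.2]
gripper_width: 23.5
```

>>> jog_arm(
  rows=[
    {"gripper": 30, "slide": [0, 0, -0.5], "roll": 0},
    {"gripper": 50, "slide": [0, 0, -0.5], "roll": 0},
    {"gripper": 91, "slide": [0, 0, -0.5], "roll": 0},
    {"gripper": 91, "slide": [0, 0, -0.5], "roll": 0},
    {"gripper": 91, "slide": [0, 0, -0.5], "roll": 0},
    {"gripper": 91, "slide": [0, 0, -0.5], "roll": 0},
    {"gripper": 91, "slide": [0, 0, 20], "roll": 0},
    {"gripper": 91, "slide": [0, 0, 60], "roll": 0},
    {"gripper": 91, "slide": [0, 0, 90], "roll": 0},
    {"gripper": 91, "slide": [5, -30, 95], "roll": 0},
    {"gripper": 91, "slide": [18, -80, 95], "roll": 0},
    {"gripper": 91, "slide": [30, -130, 95], "roll": 0},
  ],
)

```text
t: 10.6
ee_pos: [565.2, -20.4, 221.1]
tcp_rot: [3.141, 0.0, 1.799]
contact_force: [1.3, 0.2, -0.1]
gripper_width: 91.1
```

>>> jog_arm(
  rows=[
    {"gripper": 91, "slide": [10, -40, -20], "roll": 0.02},
    {"gripper": 91, "slide": [15, -60, -40], "roll": 0.02},
    {"gripper": 91, "slide": [15, -60, -40], "roll": 0.02},
    {"gripper": 91, "slide": [15, -60, -40], "roll": 0.02},
  ],
)

```text
t: 11.1
ee_pos: [580.1, -78.6, 181.5]
tcp_rot: [3.141, -0.0, 1.818]
contact_force: [0.0, 0.2, 0.4]
gripper_width: 91.0
```

Run:
```python
from h import *
s=observe();print(s['t'],s['ee_pos'],s['tcp_rot'],s['contact_force'],s['gripper_width'])
cv2.imwrite("pics/f.png",cv2.cvtColor(get_image('wrist'),cv2.COLOR_RGB2BGR))
cv2.imwrite("pics/fs.png",cv2.cvtColor(get_image('side'),cv2.COLOR_RGB2BGR))
crop('pics/fs.png',200,120,290,210,6.5,'pics/f3.png')
```

```text
11.1 [580.08766479 -78.56359592 181.47130828] [ 3.14065727e+00 -2.00324467e-04  1.81806185e+00] [0.01119395 0.15893631 0.44111275] 90.97956491277459
```

View pics/f.png

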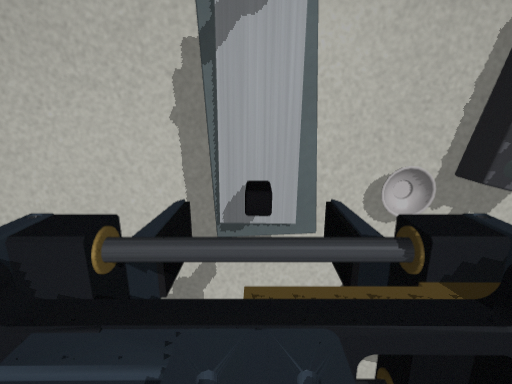

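View pics/f3.png

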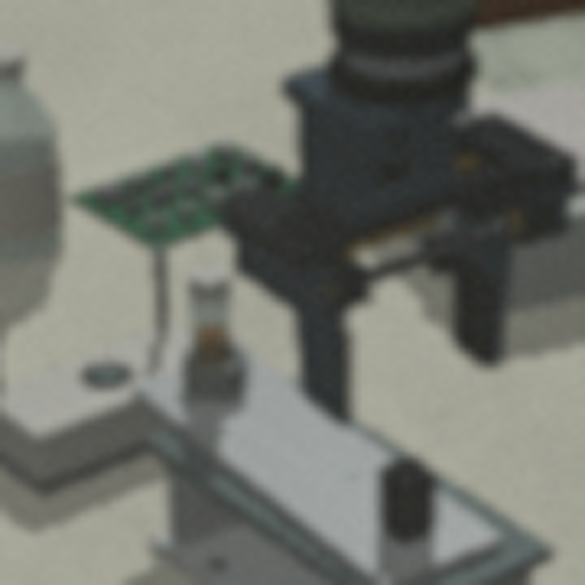

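Run:
```python
from h import *
np.set_printoptions(precision=2,suppress=True)
s=dict(ee_pos=np.array([580.09,-78.56,181.47]),tcp_rot=np.array([3.14066,-.0002,1.818]))
cp=campose('wrist',s)
crop('pics/f.png',200,20,330,240,2.7,'pics/f4.png')
crop('pics/f.png',225,165,295,240,8,'pics/f5.png')
for p in ([580.1,-78.6,130],[535,110.5,164]): print(proj(cp,p))
```

```text
[[255.49 201.38]]
[[ 258.83 -110.49]]
```

View pics/f4.png

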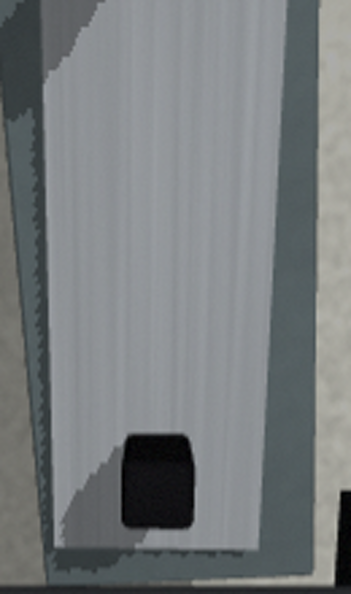

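View pics/f5.png

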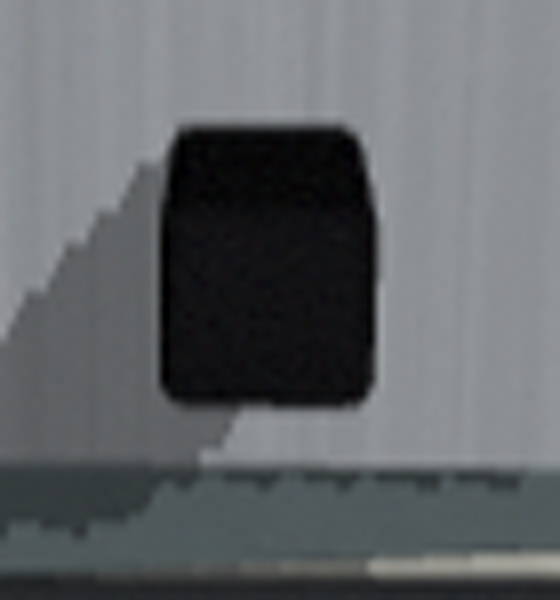

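>>> jog_arm(
  rows=[
    {"gripper": 91, "slide": [0, 0, -30], "roll": -0.01},
    {"gripper": 91, "slide": [0, 0, -60], "roll": -0.01},
    {"gripper": 91, "slide": [0, 0, -80], "roll": -0.01},
    {"gripper": 91, "slide": [0, 0, -87], "roll": -0.01},
    {"gripper": 91, "slide": [0, 0, -87], "roll": -0.01},
    {"gripper": 10, "slide": [0, 0, -87], "roll": -0.01},
    {"gripper": 10, "slide": [0, 0, -87], "roll": -0.01},
    {"gripper": 10, "slide": [0, 0, -87], "roll": -0.01},
    {"gripper": 10, "slide": [0, 0, -87], "roll": -0.01},
    {"gripper": 10, "slide": [0, 0, -87], "roll": -0.01},
    {"gripper": 10, "slide": [0, 0, -87], "roll": -0.01},
    {"gripper": 10, "slide": [0, 0, -87], "roll": -0.01},
  ],
  squeeze=25,
)

```text
t: 12.7
ee_pos: [580.1, -79.3, 93.8]
tcp_rot: [3.141, 0.0, 1.808]
contact_force: [1.5, 0.4, -0.1]
gripper_width: 24.0
```

>>> jog_arm(
  rows=[
    {"gripper": 10, "slide": [0, 0, 0], "roll": 0},
    {"gripper": 10, "slide": [0, 0, 0], "roll": 0},
    {"gripper": 10, "slide": [0, 0, 0], "roll": 0},
  ],
)

```text
t: 13.08
ee_pos: [580.2, -79.2, 93.8]
tcp_rot: [3.141, 0.0, 1.807]
contact_force: [0.6, 0.0, -1.5]
gripper_width: 23.8
```

Run:
```python
from h import *
np.set_printoptions(precision=3,suppress=True)
s=observe();print(s['t'],s['ee_pos'],s['tcp_rot'],s['contact_force'],s['torque'],s['gripper_width'])
cv2.imwrite("pics/g.png",cv2.cvtColor(get_image('wrist'),cv2.COLOR_RGB2BGR))
```

```text
13.075 [580.221 -79.248  93.778] [3.141 0.    1.807] [ 0.636  0.016 -1.529] [-0.023 -0.207 -0.233] 23.818214968650416
```

View pics/g.png

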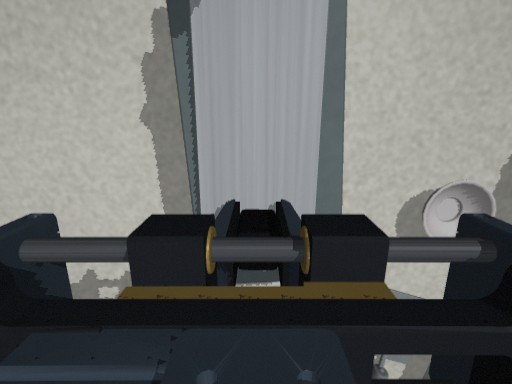

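Run:
```python
from h import *
np.set_printoptions(precision=2,suppress=True)
s=observe();cp=campose('wrist',s)
im=cv2.imread('pics/g.png')
crop('pics/g.png',160,0,360,230,3.4,'pics/g2.png')
g=cv2.cvtColor(cv2.bilateralFilter(im,7,30,5),cv2.COLOR_BGR2LAB).astype(int)
for v in (10,60,110,160,190):
    print(v,[tuple(g[v,u]) [1:]+(g[v,u][0],) for u in range(330,354,2)])
```

```text
10 [(np.int64(125), np.int64(125), np.int64(106)), (np.int64(125), np.int64(125), np.int64(105)), (np.int64(125), np.int64(125), np.int64(105)), (np.int64(125), np.int64(125), np.int64(105)), (np.int64(125), np.int64(125), np.int64(105)), (np.int64(125), np.int64(125), np.int64(106)), (np.int64(125), np.int64(125), np.int64(106)), (np.int64(125), np.int64(125), np.int64(106)), (np.int64(125), np.int64(126), np.int64(108)), (np.int64(127), np.int64(132), np.int64(180)), (np.int64(127), np.int64(132), np.int64(180)), (np.int64(127), np.int64(132), np.int64(180))]
60 [(np.int64(124), np.int64(125), np.int64(106)), (np.int64(124), np.int64(125), np.int64(106)), (np.int64(124), np.int64(125), np.int64(106)), (np.int64(125), np.int64(125), np.int64(106)), (np.int64(124), np.int64(125), np.int64(106)), (np.int64(125), np.int64(125), np.int64(105)), (np.int64(125), np.int64(125), np.int64(104)), (np.int64(125), np.int64(125), np.int64(102)), (np.int64(127), np.int64(132), np.int64(180)), (np.int64(126), np.int64(132), np.int64(185)), (np.int64(126), np.int64(132), np.int64(187)), (np.int64(1
[... 1042 characters left out ...]
(127), np.int64(132), np.int64(181)), (np.int64(126), np.int64(133), np.int64(181)), (np.int64(127), np.int64(132), np.int64(181))]
190 [(np.int64(125), np.int64(125), np.int64(106)), (np.int64(124), np.int64(125), np.int64(107)), (np.int64(125), np.int64(125), np.int64(107)), (np.int64(124), np.int64(125), np.int64(108)), (np.int64(124), np.int64(125), np.int64(108)), (np.int64(124), np.int64(125), np.int64(108)), (np.int64(126), np.int64(129), np.int64(130)), (np.int64(127), np.int64(132), np.int64(179)), (np.int64(127), np.int64(132), np.int64(180)), (np.int64(127), np.int64(132), np.int64(183)), (np.int64(126), np.int64(133), np.int64(187)), (np.int64(127), np.int64(133), np.int64(187))]
```

View pics/g2.png

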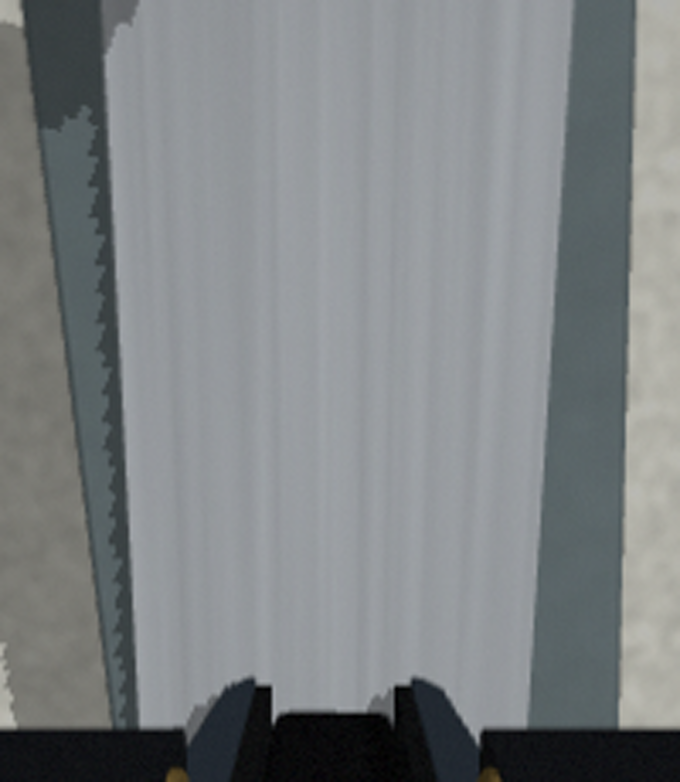

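Run:
```python
from h import *
np.set_printoptions(precision=2,suppress=True)
s=observe();cp=campose('wrist',s)
f=lambda x,y:((x+.5)/3.4-.5+160,(y+.5)/3.4-.5)
for l,z,A,B in (('stR',80,(636,0),(618,725)),('stL',80,(22,0),(112,725)),('bL',88,(104.5,60),(138,725)),('bR',88,(573,0),(529,725))):
    p=atz(cp,[f(*A),f(*B)],z);d=p[0]-p[1];print(l,p[:,:2].tolist(),np.degrees(np.arctan2(-d[0],d[1])))
print(np.degrees(s['tcp_rot'][2])-90)
```

```text
stR [[601.3310872720435, 69.27574034916539], [640.7602805478296, -61.19294444863252]] 16.8154433873635
stL [[495.8502391585993, 43.84697072274946], [534.9226571562767, -86.68016966653768]] 16.664715806609717
bL [[513.9049687028768, 36.01629684886849], [541.4233691921504, -82.05786145229752]] 13.119186284069222
bR [[589.4008924587197, 63.41944272634872], [619.6803272186933, -63.21690697336585]] 13.447258119156245
13.564302716462564
```

>>> jog_arm(
  rows=[
    {"gripper": 40, "slide": [0, 0, 0], "roll": 0},
    {"gripper": 91, "slide": [0, 0, 0], "roll": 0},
    {"gripper": 91, "slide": [0, 0, 0], "roll": 0},
    {"gripper": 91, "slide": [0, 0, 10], "roll": 0},
    {"gripper": 91, "slide": [0, 0, 50], "roll": 0},
    {"gripper": 91, "slide": [0, 10, 100], "roll": 0},
    {"gripper": 91, "slide": [-10, 40, 146], "roll": 0},
    {"gripper": 91, "slide": [-22, 90, 146], "roll": 0},
    {"gripper": 91, "slide": [-36, 145, 146], "roll": 0},
    {"gripper": 91, "slide": [-45, 177, 146], "roll": 0},
    {"gripper": 91, "slide": [-45, 177, 146], "roll": 0},
    {"gripper": 91, "slide": [-45, 177, 146], "roll": 0},
  ],
)

```text
t: 14.62
ee_pos: [535.2, 97.2, 240.3]
tcp_rot: [3.141, 0.001, 1.808]
contact_force: [-0.2, -0.1, -0.1]
gripper_width: 91.0
```

Run:
```python
from h import *
np.set_printoptions(precision=3,suppress=True)
s=observe();print(s['t'],s['ee_pos'],s['tcp_rot'],s['contact_force'],s['gripper_width'])
cv2.imwrite("pics/i.png",cv2.cvtColor(get_image('wrist'),cv2.COLOR_RGB2BGR))
crop('pics/i.png',140,0,370,170,3.4,'pics/i2.png')
```

```text
14.625 [535.155  97.201 240.293] [3.141 0.001 1.808] [-0.247 -0.101 -0.088] 91.03591531108786
```

View pics/i.png

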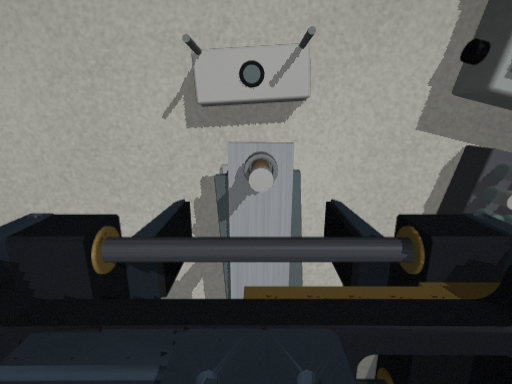

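View pics/i2.png

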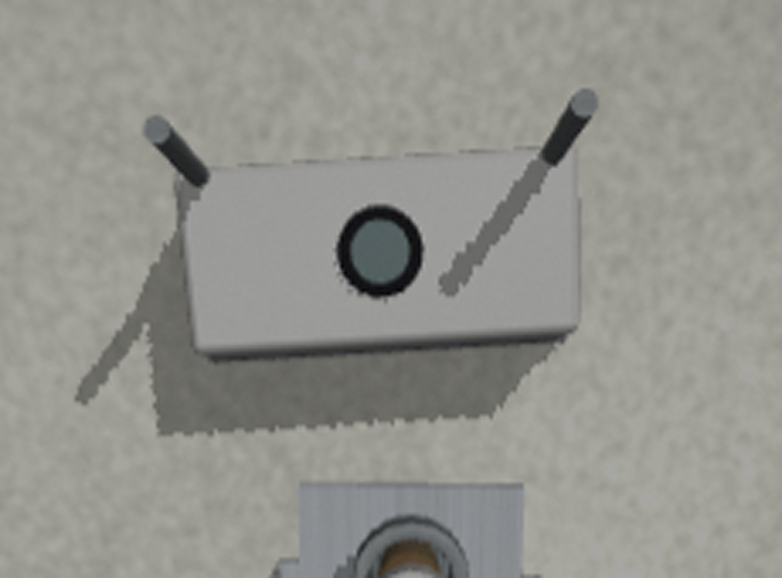

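Run:
```python
from h import *
np.set_printoptions(precision=2,suppress=True)
crop('pics/i.png',175,20,325,60,5.3,'pics/i3.png')
s=dict(ee_pos=np.array([535.155,97.2,240.29]),tcp_rot=np.array([3.141,.001,1.808]));cp=campose('wrist',s)
f=lambda x,y:((x+.5)/3.4-.5+140,(y+.5)/3.4-.5)
P=atz(cp,[f(156.5,127),f(585,102)],104);B=atz(cp,[f(299.5,484.5),f(523.5,485)],88)
L=atz(cp,[f(380,251)],46)
for Q in(P,B):
    d=Q[1]-Q[0];print(Q,np.linalg.norm(d),np.degrees(np.arctan2(d[1],d[0])),Q.mean(0))
print('lens',L)
a=np.radians(16.74);r=np.array([np.cos(a),np.sin(a)]);o=np.array([-r[1],r[0]])
m=P.mean(0)[:2];b=B.mean(0)[:2]
print('mark r,o',m@r,m@o,'end',b@r,b@o,'lens',L[0,:2]@r,L[0,:2]@o+30)
for byaw in(13.3,13.56):
  t=np.radians(byaw);ob=np.array([-np.sin(t),np.cos(t)])
  post=b-225*ob;postT=m-225*o;print('post',post,'delta',postT-post)
```

```text
[[429.45 226.55 104.  ]
 [553.99 263.62 104.  ]] 129.9412614253362 16.577247957786902 [491.72 245.08 104.  ]
[[492.51 129.63  88.  ]
 [569.16 147.94  88.  ]] 78.80876658061646 13.441340010974288 [530.83 138.79  88.  ]
lens [[500.3 216.2  46. ]]
mark r,o 541.4753624168976 93.06678275523444 end 548.3107856158878 -19.991529989161755 lens 541.3693037964593 92.93879267200157
post [582.59 -80.18] delta [-26.06 109.8 ]
post [583.59 -79.94] delta [-27.06 109.56]
```

View pics/i3.png

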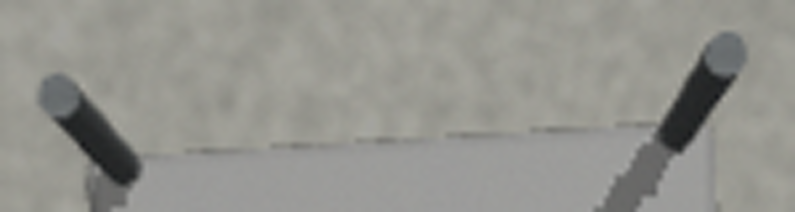

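>>> jog_arm(
  rows=[
    {"gripper": 91, "slide": [9, -32, 0], "roll": 0},
    {"gripper": 91, "slide": [23, -87, 0], "roll": 0},
    {"gripper": 91, "slide": [35, -137, 0], "roll": 0},
    {"gripper": 91, "slide": [44, -172, -20], "roll": 0},
    {"gripper": 91, "slide": [45, -177, -60], "roll": 0},
    {"gripper": 91, "slide": [45, -177, -100], "roll": 0},
    {"gripper": 91, "slide": [45, -177, -135], "roll": 0},
    {"gripper": 91, "slide": [45, -177, -146], "roll": 0},
    {"gripper": 91, "slide": [45, -177, -146], "roll": 0},
    {"gripper": 91, "slide": [45, -177, -146], "roll": 0},
  ],
)

```text
t: 15.92
ee_pos: [581.1, -79.8, 95.4]
tcp_rot: [3.139, 0.001, 1.807]
contact_force: [-0.1, 0.2, 1.4]
gripper_width: 91.1
```

>>> jog_arm(
  rows=[
    {"gripper": 10, "slide": [0, 0, 0], "roll": 0},
    {"gripper": 10, "slide": [0, 0, 0], "roll": 0},
    {"gripper": 10, "slide": [0, 0, 0], "roll": 0},
    {"gripper": 10, "slide": [0, 0, 0], "roll": 0},
    {"gripper": 10, "slide": [0, 0, 0], "roll": 0},
    {"gripper": 10, "slide": [0, 0, 0], "roll": 0},
    {"gripper": 10, "slide": [0, 0, 0], "roll": 0},
    {"gripper": 10, "slide": [0, 0, 0], "roll": 0},
    {"gripper": 10, "slide": [0, 0, 0], "roll": 0},
    {"gripper": 10, "slide": [0, 0, -0.3], "roll": 0},
    {"gripper": 10, "slide": [0, 0, -0.3], "roll": 0},
  ],
  squeeze=35,
)

```text
t: 17.3
ee_pos: [580.2, -79.2, 93.8]
tcp_rot: [3.141, 0.0, 1.808]
contact_force: [1.5, 1.3, 0.2]
gripper_width: 23.9
```

Run:
```python
from h import *
np.set_printoptions(precision=3,suppress=True)
s=observe();print(s['t'],s['ee_pos'],s['tcp_rot'],s['contact_force'],s['torque'],s['gripper_width'])
```

```text
17.3 [580.151 -79.222  93.752] [3.141 0.    1.808] [1.468 1.284 0.24 ] [ 0.004  0.061 -0.268] 23.871677303286102
```

>>> jog_arm(
  rows=[
    {"gripper": 10, "slide": [0, 0, -0.5], "roll": 0},
    {"gripper": 10, "slide": [0, 0, -0.5], "roll": 0},
    {"gripper": 10, "slide": [0, 0, -0.5], "roll": 0},
  ],
)

```text
t: 17.68
ee_pos: [580.1, -79.2, 93.7]
tcp_rot: [3.141, 0.0, 1.808]
contact_force: [0.4, 2.6, 4.9]
gripper_width: 24.0
```

>>> jog_arm(
  rows=[
    {"gripper": 10, "slide": [-0.7, 3, 0], "roll": 0.004},
    {"gripper": 10, "slide": [-2, 9, 0], "roll": 0.01},
    {"gripper": 10, "slide": [-4, 17, 0], "roll": 0.016},
    {"gripper": 10, "slide": [-6.2, 26, 0], "roll": 0.022},
    {"gripper": 10, "slide": [-8.5, 35, 0], "roll": 0.028},
    {"gripper": 10, "slide": [-10.6, 44, 0], "roll": 0.034},
    {"gripper": 10, "slide": [-12.8, 53, 0], "roll": 0.04},
    {"gripper": 10, "slide": [-15, 62, 0], "roll": 0.046},
    {"gripper": 10, "slide": [-16.8, 70, 0], "roll": 0.051},
    {"gripper": 10, "slide": [-18.3, 76, 0], "roll": 0.055},
    {"gripper": 10, "slide": [-19.3, 80, 0], "roll": 0.057},
    {"gripper": 10, "slide": [-19.3, 80, 0], "roll": 0.057},
  ],
)

```text
t: 19.18
ee_pos: [561.6, -0.9, 93.8]
tcp_rot: [3.14, 0.004, 1.867]
contact_force: [1.6, -5.4, 4.3]
gripper_width: 23.5
```

Run:
```python
from h import *
np.set_printoptions(precision=3,suppress=True)
s=observe();print(s['t'],s['ee_pos'],s['tcp_rot'],s['contact_force'],s['torque'],s['gripper_width'])
cv2.imwrite("pics/js.png",cv2.cvtColor(get_image('side'),cv2.COLOR_RGB2BGR))
crop('pics/js.png',180,120,290,220,6,'pics/j3.png')
```

```text
19.175 [561.594  -0.863  93.756] [3.14  0.004 1.867] [ 1.618 -5.36   4.278] [-0.75  -0.001  0.128] 23.46619286170888
```

View pics/j3.png

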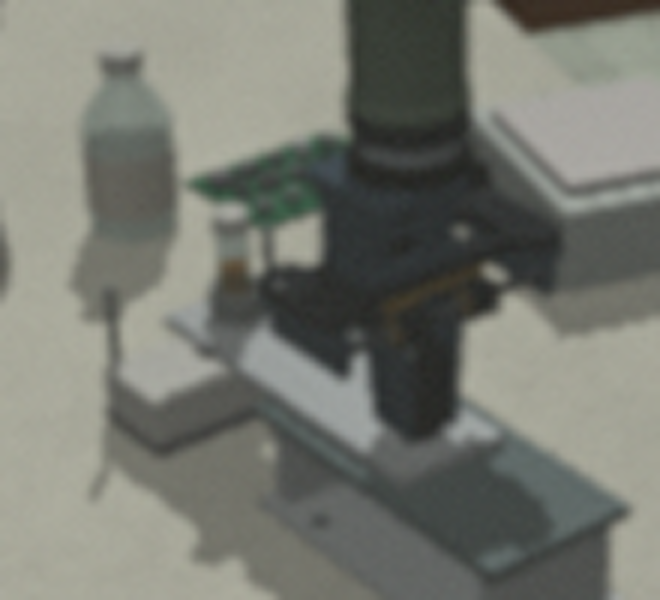

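>>> jog_arm(
  rows=[
    {"gripper": 10, "slide": [-0.5, 2, -0.2], "roll": 0},
    {"gripper": 10, "slide": [-1.5, 6, -0.4], "roll": 0},
    {"gripper": 10, "slide": [-3, 12, -0.4], "roll": 0},
    {"gripper": 10, "slide": [-4.5, 18.5, -0.4], "roll": 0},
    {"gripper": 10, "slide": [-5.8, 24, -0.4], "roll": 0},
    {"gripper": 10, "slide": [-6.6, 27.5, -0.4], "roll": 0},
    {"gripper": 10, "slide": [-7.1, 29.7, -0.4], "roll": 0},
    {"gripper": 10, "slide": [-7.1, 29.7, -0.4], "roll": 0},
    {"gripper": 10, "slide": [-7.1, 29.7, -0.4], "roll": 0},
  ],
  squeeze=45,
)

```text
t: 20.35
ee_pos: [555.0, 27.9, 93.9]
tcp_rot: [3.139, 0.006, 1.868]
contact_force: [1.9, -7.9, 7.9]
gripper_width: 23.8
```

Run:
```python
from h import *
np.set_printoptions(precision=3,suppress=True)
s=observe();print(s['t'],s['ee_pos'],s['tcp_rot'],s['contact_force'],s['torque'],s['gripper_width'])
for n in('scene','side','wrist'):cv2.imwrite(f"pics/k_{n}.png",cv2.cvtColor(get_image(n),cv2.COLOR_RGB2BGR))
crop('pics/k_side.png',180,120,290,220,6,'pics/k3.png')
crop('pics/k_scene.png',250,140,360,230,7,'pics/k4.png')
```

```text
20.35 [554.967  27.877  93.926] [3.139 0.006 1.868] [ 1.899 -7.915  7.883] [-1.401  0.056  0.177] 23.80556356823474
```

View pics/k3.png

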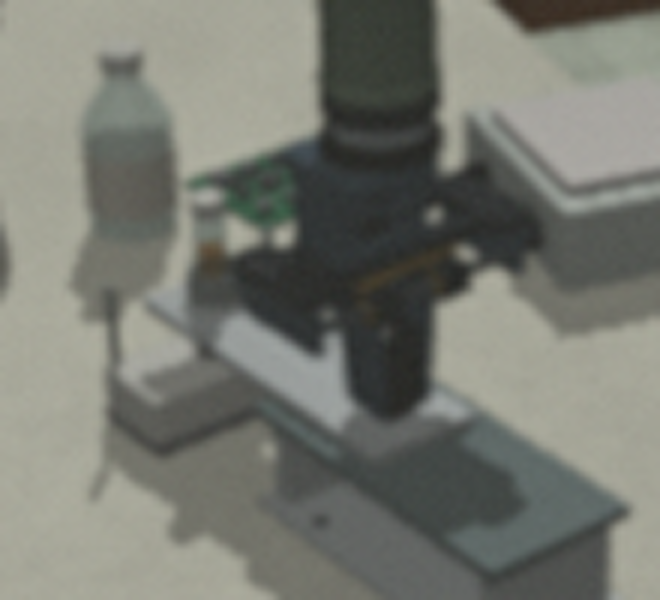

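View pics/k4.png

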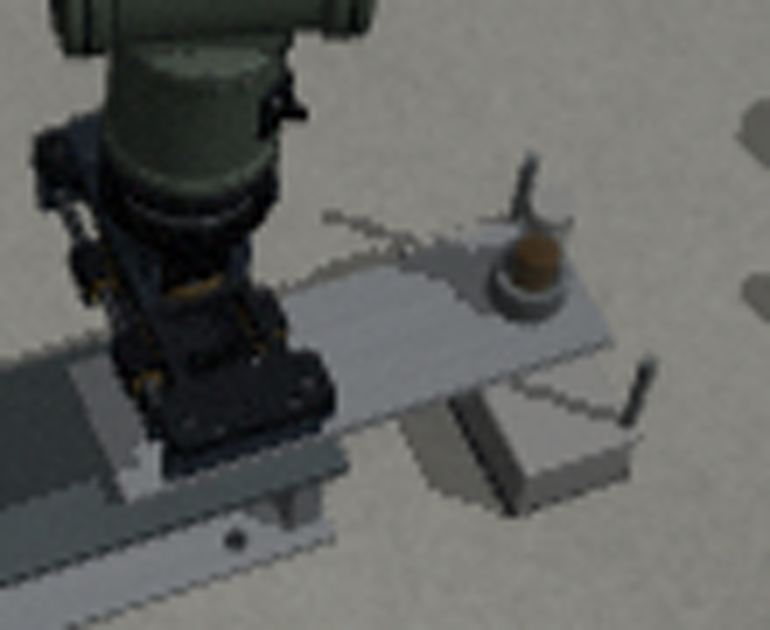

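View pics/k_wrist.png

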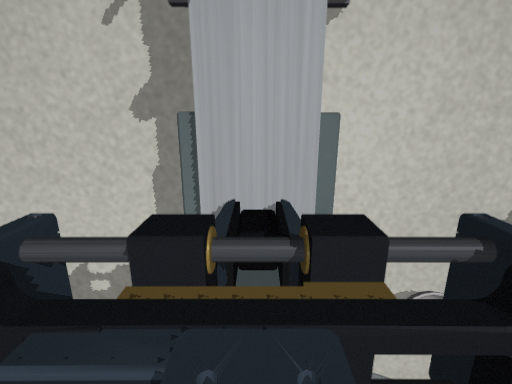

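Run:
```python
from h import *
np.set_printoptions(precision=2,suppress=True)
cs=campose('scene')
f=lambda x,y:((x+.5)/7-.5+250,(y+.5)/7-.5+140)
B=atz(cs,[f(570,222),f(613,342)],88);P=atz(cs,[f(530,157),f(651,362)],104)
a=np.radians(16.65);r=np.array([np.cos(a),np.sin(a)]);o=np.array([-r[1],r[0]])
for l,Q in(('board',B),('pins',P)):
    d=Q[1]-Q[0];m=Q.mean(0)[:2];print(l,Q[:,:2],np.linalg.norm(d),np.degrees(np.arctan2(d[1],d[0])),m@r,m@o)
crop('pics/k_wrist.png',160,0,360,230,3.4,'pics/k5.png')
crop('pics/k_scene.png',310,150,350,200,14,'pics/k6.png')
```

```text
board [[456.15 242.6 ]
 [529.27 251.47]] 73.65375327879083 6.915415729397669 542.8364526017727 95.5035119183532
pins [[425.71 224.43]
 [551.69 263.07]] 131.76965846724337 17.05276512879822 538.053756242188 93.50577804504837
```

View pics/k5.png

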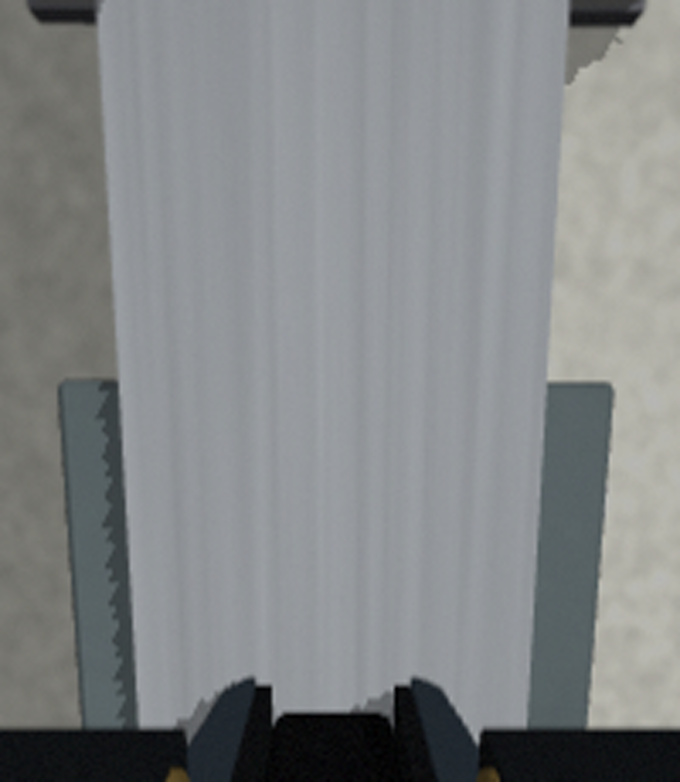

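View pics/k6.png

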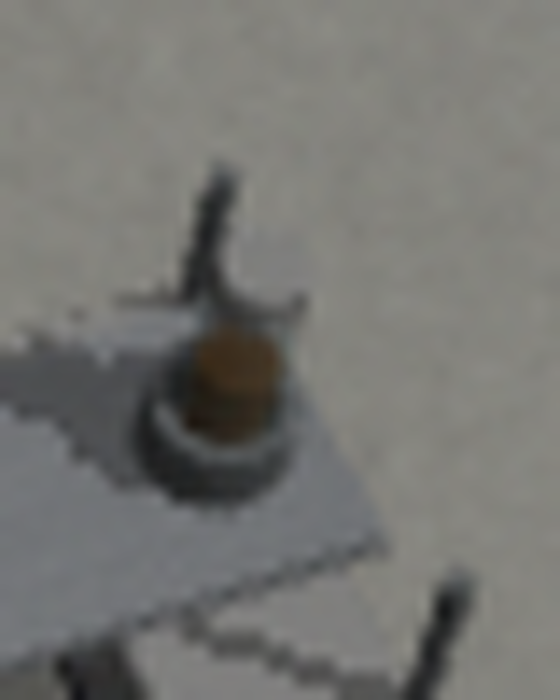

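Run:
```python
from h import *
np.set_printoptions(precision=2,suppress=True)
cs=campose('scene')
a=np.radians(16.65);r=np.array([np.cos(a),np.sin(a)]);o=np.array([-r[1],r[0]])
k=lambda x,y:((x+.5)/14-.5+310,(y+.5)/14-.5+150)
P=atz(cs,[k(222,172),k(462,580)],104)[:,:2];C=atz(cs,[k(388,543)],88)[0,:2]
m=P.mean(0);print('pins',P,m@r,m@o,'corner rel',(C-m)@r,(C-m)@o)
s=observe();print(s['ee_pos'],s['contact_force'],s['tcp_rot']);cp=campose('wrist',s)
f=lambda x,y:((x+.5)/3.4-.5+160,(y+.5)/3.4-.5)
for l,z,A,B in (('stR',80,(612,400),(588,728)),('stL',80,(61,400),(82,728)),('bL',88,(101,40),(138,725)),('bR',88,(570,40),(529,725)),('end',80,(70,380),(600,382))):
    p=atz(cp,[f(*A),f(*B)],z)[:,:2];d=p[0]-p[1];print(l,np.degrees(np.arctan2(-d[0],d[1])),p@r,p@o)
```

```text
pins [[424.95 224.94]
 [550.41 263.19]] 537.1668036242299 94.10249948386625 corner rel 41.70236950712281 -4.275067027439998
[554.96  27.89  93.94] [ 1.64 -8.09  7.99] [3.14 0.01 1.87]
stR 17.24918754542862 [595.8  596.51] [ -61.05 -129.54]
stL 16.358941919941138 [487.81 487.46] [ -61.73 -130.15]
bL 16.7044958359443 [501.21 501.33] [  -2.3  -126.37]
bR 17.031890216366026 [581.06 581.88] [  -1.75 -125.91]
end 106.80307612022575 [489.83 593.16] [-57.94 -57.67]
```

>>> jog_arm(
  rows=[
    {"gripper": 10, "slide": [-0.3, 1, 0], "roll": -0.001},
    {"gripper": 10, "slide": [-0.6, 2, 0], "roll": -0.002},
    {"gripper": 10, "slide": [-0.9, 3, 0], "roll": -0.003},
    {"gripper": 10, "slide": [-0.9, 3, 0], "roll": -0.003},
    {"gripper": 10, "slide": [-0.9, 3, 0], "roll": -0.003},
  ],
)

```text
t: 21.12
ee_pos: [554.1, 30.6, 94.0]
tcp_rot: [3.139, 0.006, 1.865]
contact_force: [2.3, -9.3, 7.2]
gripper_width: 23.9
```

Run:
```python
from h import *
np.set_printoptions(precision=3,suppress=True)
s=observe();print(s['t'],s['ee_pos'],s['tcp_rot'],s['contact_force'],s['torque'],s['gripper_width'])
cv2.imwrite("pics/l_scene.png",cv2.cvtColor(get_image('scene'),cv2.COLOR_RGB2BGR))
cv2.imwrite("pics/l_side.png",cv2.cvtColor(get_image('side'),cv2.COLOR_RGB2BGR))
crop('pics/l_scene.png',305,150,355,210,12,'pics/l4.png')
crop('pics/l_side.png',185,135,235,195,10,'pics/l3.png')
```

```text
21.125 [554.143  30.55   93.992] [3.139 0.006 1.865] [ 2.267 -9.344  7.196] [-1.678  0.002  0.192] 23.893389273691614
```

View pics/l4.png

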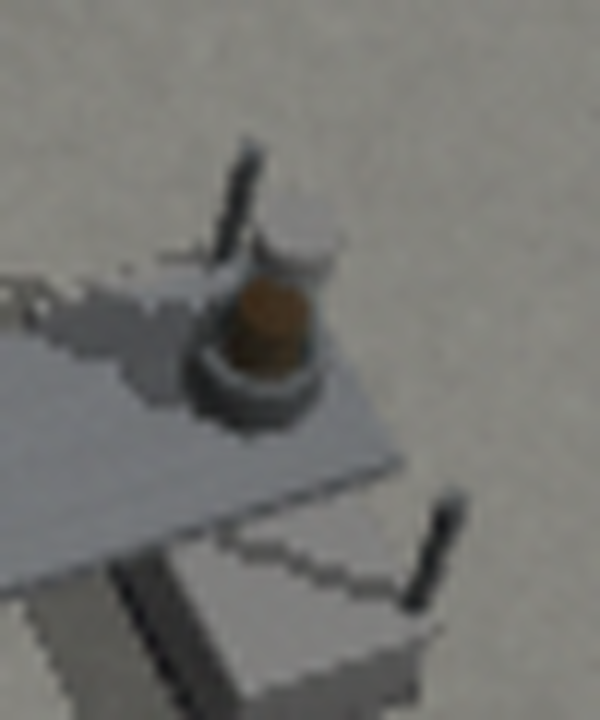

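View pics/l3.png

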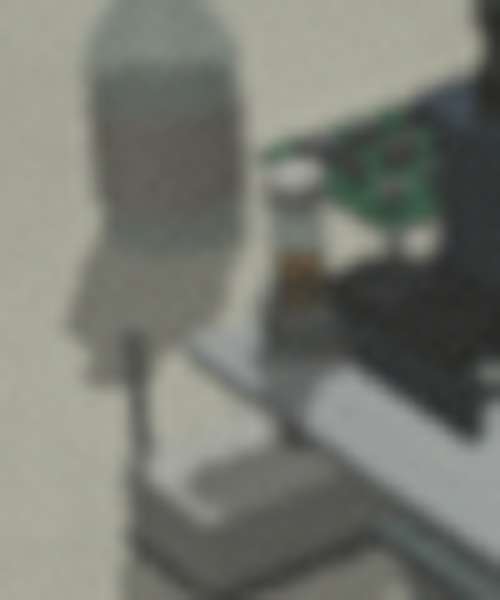

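Run:
```python
from h import *
np.set_printoptions(precision=2,suppress=True)
cs=campose('scene')
a=np.radians(16.65);r=np.array([np.cos(a),np.sin(a)]);o=np.array([-r[1],r[0]])
k=lambda x,y:((x+.5)/12-.5+305,(y+.5)/12-.5+150)
P=atz(cs,[k(250,146),k(455,496)],104)[:,:2];C=atz(cs,[k(405,461)],88)[0,:2]
m=P.mean(0);print('pins',P,m@r,m@o,'corner rel',(C-m)@r,(C-m)@o)
# predicted px: if pins at wrist-measured, bias shift in scene
off=m-np.array([491.72-2,245.08])
# expected corner px for exact placement
for d in(-3,0,3):
  q=m+40*r+d*o; print(d,(proj(cs,[*q,88])-[305,150]+.5)*12-.5)
c2=campose('side')
k2=lambda x,y:((x+.5)/10-.5+185,(y+.5)/10-.5+135)
print('side pin,corner', atz(c2,[k2(136,338)],104)[0,:2]@np.c_[r,o], atz(c2,[k2(190,341)],88)[0,:2]@np.c_[r,o])
```

```text
pins [[424.45 224.96]
 [550.04 263.  ]] 536.7233654729924 94.14223806926395 corner rel 42.074726299227436 -0.22842685194173756
-3 [[393.18 458.14]]
0 [[402.43 455.09]]
3 [[411.67 452.04]]
side pin,corner [470.41  81.38] [500.45  90.26]
```

>>> jog_arm(
  rows=[
    {"gripper": 10, "slide": [0, 0, -0.2], "roll": 0},
    {"gripper": 10, "slide": [0.2, -0.7, -0.3], "roll": 0},
    {"gripper": 10, "slide": [0.4, -1.4, -0.3], "roll": 0},
    {"gripper": 10, "slide": [0.4, -1.4, -0.3], "roll": 0},
  ],
)

```text
t: 21.72
ee_pos: [554.1, 30.5, 93.8]
tcp_rot: [3.139, 0.004, 1.864]
contact_force: [0.4, -4.8, 8.3]
gripper_width: 23.6
```

Run:
```python
from h import *
np.set_printoptions(precision=3,suppress=True)
s=observe();print(s['t'],s['ee_pos'],s['tcp_rot'],s['contact_force'],s['torque'],s['gripper_width'])
```

```text
21.725 [554.149  30.464  93.756] [3.139 0.004 1.864] [ 0.356 -4.837  8.257] [-0.813  0.29   0.17 ] 23.55415475622875
```

>>> jog_arm(
  rows=[
    {"gripper": 10, "slide": [0.2, -0.6, 0], "roll": 0},
    {"gripper": 10, "slide": [0.3, -1.2, 0], "roll": 0},
    {"gripper": 10, "slide": [0.3, -1.2, 0], "roll": 0},
    {"gripper": 10, "slide": [0.3, -1.2, 0], "roll": 0},
  ],
)

```text
t: 22.22
ee_pos: [554.1, 30.4, 93.7]
tcp_rot: [3.14, 0.002, 1.864]
contact_force: [1.0, -0.8, 9.8]
gripper_width: 23.9
```

Run:
```python
from h import *
np.set_printoptions(precision=3,suppress=True)
s=observe();print(s['t'],s['ee_pos'],s['tcp_rot'],s['contact_force'],s['torque'],s['gripper_width'])
cv2.imwrite("pics/m_wrist.png",cv2.cvtColor(get_image('wrist'),cv2.COLOR_RGB2BGR))
cv2.imwrite("pics/m_scene.png",cv2.cvtColor(get_image('scene'),cv2.COLOR_RGB2BGR))
crop('pics/m_wrist.png',160,0,360,230,3.4,'pics/m5.png')
crop('pics/m_scene.png',215,140,355,240,5.5,'pics/m6.png')
```

```text
22.225 [554.117  30.411  93.68 ] [3.14  0.002 1.864] [ 1.042 -0.789  9.8  ] [-0.373  0.334  0.234] 23.883255252860305
```

View pics/m5.png

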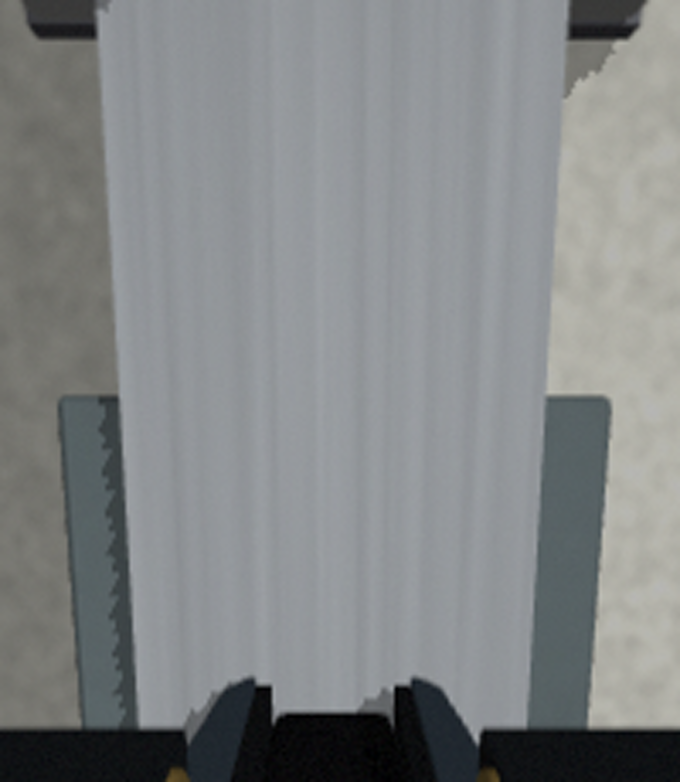

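View pics/m6.png

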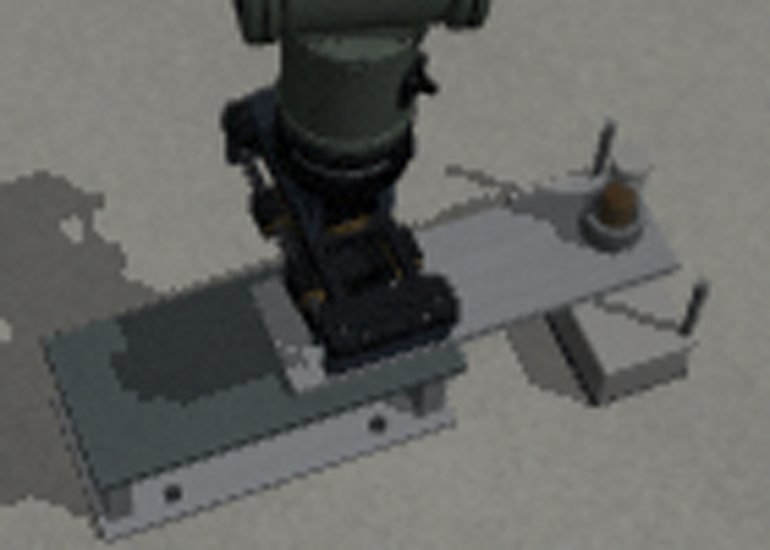

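Run:
```python
from h import *
np.set_printoptions(precision=2,suppress=True)
a=np.radians(16.65);r=np.array([np.cos(a),np.sin(a)]);o=np.array([-r[1],r[0]])
s=observe();cp=campose('wrist',s)
f=lambda x,y:((x+.5)/3.4-.5+160,(y+.5)/3.4-.5)
for l,z,A,B in (('stR',80,(611,415),(588,728)),('stL',80,(61,415),(82,728)),('bL',88,(101,40),(138,725)),('bR',88,(570,40),(528.5,725)),('end',80,(70,397),(600,397))):
    p=atz(cp,[f(*A),f(*B)],z)[:,:2];d=p[0]-p[1];print(l,np.degrees(np.arctan2(-d[0],d[1])),p@r,p@o)
s=observe();print(s['t'],s['ee_pos'],s['contact_force'],s['tcp_rot'])
A=cv2.imread('pics/a_scene.png').astype(int);M=cv2.imread('pics/m_scene.png').astype(int)
D=np.abs(A-M).sum(2)
for n,(x0,y0,x1,y1) in dict(short=(172,182,190,198),amber=(105,195,135,228),clear=(388,168,416,204),dish=(240,256,266,280),jar=(370,148,392,172)).items(): print(n,D[y0:y1,x0:x1].mean(),D[y0:y1,x0:x1].max())
```

```text
stR 16.940297155392543 [596.04 596.38] [ -61.4  -126.93]
stL 16.368040288466606 [487.8  487.48] [ -61.65 -127.13]
bL 16.53245389128057 [501.6  501.34] [   0.63 -123.43]
bR 16.709507237959563 [581.55 581.68] [   0.86 -123.28]
end 106.78696677976679 [489.82 593.61] [-58.22 -57.98]
22.325 [554.14  30.43  93.67] [ 0.3  -0.78  9.02] [3.14 0.   1.86]
short 39.72569444444444 116
amber 15.33939393939394 32
clear 15.422619047619047 31
dish 18.30448717948718 32
jar 16.44128787878788 33
```

Run:
```python
from h import *
a=cv2.imread('pics/a_scene.png')[170:250,95:215];b=cv2.imread('pics/m_scene.png')[170:250,95:215]
cv2.imwrite('pics/n.png',cv2.resize(np.hstack([a,b]),None,fx=3.2,fy=3.2,interpolation=cv2.INTER_CUBIC))
```

```text
(no output)
```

View pics/n.png

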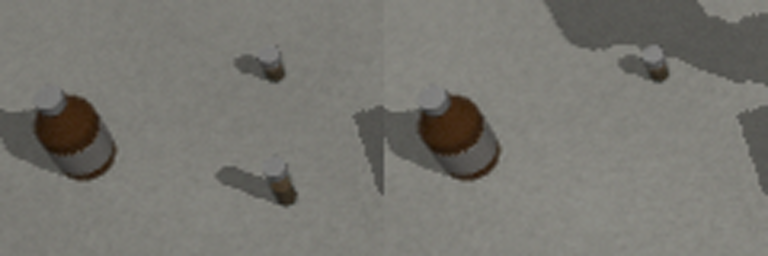

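The short vial and amber bottle haven't moved. The difference in that patch is only the arm's shadow. Handing in.

```bash
python3 -c "
from rig import *
print(close_job())"
```

```text
the job is handed in; nothing more can be done
None
```

The vial stands in the collar, and the board is out at the mark, held by the post when I handed in at 22.3 s.

**What I did:** I put the tall vial in the collar and gripped the post once. I then let go briefly so the wrist camera could measure the pins and the board's end in one picture. After gripping again I slid the board about 112 mm outward while pressing it down and turning it square. Finally I took off the leftover forward push, which had been tilting the tool by about 0.2 degrees.

**Last checks:**
- **Square:** the board is at about 16.6°, against 16.6–16.7° for the stand and the line through the pins.
- **Midway:** the board's centre is within about 0.5 mm of the mark sideways.
- **Outer end:** the scene camera, last measured just before I eased off the push, put it 0.2 mm short of the mark. The arm's own travel put it about 0.7 mm past.
- **Hold:** pressing down about 9 N with under 1 N sideways, more than the 1 to 6 N needed, with the tool level.
- **Bystanders:** the other bottles, vials and dishes look unmoved. The only change in the picture was the arm's shadow near the short vial.

**Disagreement:** the blurred side picture put the board's end about 9 mm past the nearer pin. Earlier that camera had placed the pins about 6 mm too far inward, so I relied on the other two measurements.

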